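Fetch the flux tin from behind the bottle and the can

ROBOT

A 6-joint arm with a two-finger parallel gripper is mounted at the origin on a cart in front of the work surface, level with it; the furniture and walls round the work are solid. World frame = base frame: x ahead of the robot, y to its left, z up, the work surface at z = 0. Lengths are in m, angles in rad, forces in N, time in s.
With the tool pointing down it reaches from about 0.375 to 0.825 m from the base axis. Payload 5.5 kg.
Tool frame: the origin (TCP) lies midway between the tips of the shut fingers; the grasp point (between the pads) lies 19 mm behind it (r.pinch_z is the distance from the TCP to the grasp point, in m); z points along the fingers, y is the line along which they close (so a half turn about z gives the same grasp; the last joint's range is limited). The gripper opens to 85 mm and grips with 20 to 120 N. Pads are 22 mm wide; open, the fingers measure 114 mm over their backs; the gripper's body (76 mm by 85 mm) begins 54 mm behind the grasp point. The pads swing forward as they close: fully open they stand 13 mm farther back than shut.
Start: joints at [-1.243, 0.314, -0.047, 1.21, 0, 1.571], TCP at [0.193, -0.568, 0.231] pointing down, gripper open.
Joint ranges: [-2.67, 2.67], [-0.69, 1.73], [-1.03, 1.25], [-2.08, 2.16], [-1.42, 1.45], [-3.14, 3.14]. Speed limits (rad/s): [2.39, 2.39, 3.01, 3.14, 3.14, 3.14].

INTERFACE

Orientations are given as a unit quaternion [w, x, y, z].
In Python, from cell import r gives the robot as it stands.
- The arm moves only by the shell command python3 -m pendant 'ROWS' [FORCE]. ROWS is JSON, a list of rows, each a list of 7 numbers: the shift along the tool's x, y, z in cm, then the turn, a rotation vector about the tool's x, y, z in rad, then the finger opening in cm, from 0 to 8.54. In form: [[dx, dy, dz, wx, wy, wz, fingers], ...]. A call has exactly 10 rows; each row is the pose to reach, as a shift and turn from the pose commanded when the call began, along the tool's axes at that moment; what a row does not reach only later rows make up. A row lasts 1/12 s, in which the tool goes at most 41.7 mm and 7.16 degrees, less where a joint would pass 70% of its speed; a pose out of reach is approached as far as the arm can. A call with a gripper value outside its range is refused whole. The fingers move at their own pace and stop on an object; FORCE is the grip in N (left out, the last holds). Time passes only in rows, so rows that repeat a pose let the fingers close, or fill a call up. It gives the time, the measured TCP pose, the force, the opening and the grip force at its end, in the units of the state.
- r.get_obs(): the state, without advancing time (a new reading comes with each control period).
- r.get_image(name): name is "scene" or "top" or "wrist"; returns a dict with "image" (420x560x3 uint8, red, green, blue), "fx", "fy", "cx", "cy" (pixels), "R" (3x3) and "t" (3): a world point X has camera coordinates R X + t. Camera axes: x right, y down, z forward; pixel columns grow to the right and rows downward; lengths in m; the calibration is good to about 2 mm. A picture is of the moment at which its call begins. There is no depth.
- r.job_done(): hands the job in; it is judged then, once.
Trained networks look in a picture, given as the dict that the camera call returned (one of the last four; its "shot" number tells which), for a name from the list of things; names that differ only in an ending like _2 or _b are one class to them, and where a whole thing is asked for, a point or a joint stands for the part that bears it (a point fixed in the world has none). Each returns a list of dicts, best first, with "confidence" (0 to 1); they miss things now and then, are a little off and sometimes report something else, mostly with a low value. They report only what shows in the picture. A call takes as long as a camera call. They do not tell look-alikes from the thing itself.
- r.masks_of(target, picture): "region" (420x560 bool, what is visible of it) and "rect" ([centre column, centre row, width, height] in pixels, round what is visible of it).
The state is a dict: "clock": time; "joints": joint angles; "dq": joint speeds; "joint_torque": joint torques, N m; "eef_pos": TCP position; "orientation": TCP orientation; "contact_force": force on the tool from outside, world axes, zero at the start; "moment": the same for the moment, N m; "width": finger opening in m; "grasp_force": force on a finger pad.
Only numpy, scipy, OpenCV 4.12 (cv2) and the standard library are available. Lean on these libraries where they do the work, as an engineer would, in place of code of your own. Each camera call takes 0.05 s, during which the arm holds its last target. There are 200 camera calls.

TASK

The flat yellow-lidded tin is at the back of the aluminium rack behind the bottle and the spray can: first stand both of these on the dark side mat, and only then take the tin out and lay it flat in the round dark steel dish. With the tin in the dish, put the bottle and the spray can back upright in the rack, each on the very spot where it stood before. Do not let anything fall over, and leave the roll of tape and the screw tray where they are.

Things in the scene. Friction and masses are not known exactly. Their poses are not given: they have to be found in the camera images.
- bottle_mid (a point): Small round cream plastic bottle with a green cap, 49 mm diameter, 100 mm tall over the cap (straight body to about 75 mm, cap 28 mm diameter). It stands upright in the front or the middle bay of the rack. This point is its centre, 50 mm above its underside; z points up along the bottle. About 0.2 kg; grip the body from above, 50 to 70 mm above its underside.
- can_mid (a point): Small bare-aluminium spray can with a grey cap, 42 mm diameter, 95 mm tall (straight body to 66 mm, cap 27 mm diameter). It stands upright in the front or the middle bay of the rack. This point is its centre, 47.5 mm above its underside; z points up along the can. About 0.15 kg; grip the body from above, 45 to 60 mm above its underside.
- tin_mid (a point): Flat round tin with a yellow lid, 51 mm diameter, 20 mm high, lying flat in the back bay of the rack, behind the bottle and the can. This point is its centre, 10 mm above its underside; z points up. About 0.06 kg.
- rack: Fixed aluminium rack, 186 (x) by 142 mm (y), origin at the centre of its underside; x points from its open front to its back wall. Floor 6 mm thick; side and back walls 30 mm high, 134 mm clear between the sides. Three bays in single file at x = -58 (front), 0 (middle), +58 mm (back), y = 0, parted by ribs 2.5 mm high. Things stand about 10 mm apart in the file, with 40 mm free at each side (y).
- mat: Fixed dark rubber side mat, empty at the start, 130 mm (x) by 240 mm (y), 4 mm thick. Origin at the centre of its underside, axes along its sides, its top 4 mm above the origin. Room for two things side by side, for example at y = -60 and +60 mm.
- dish: Fixed round shallow dark steel dish, 84 mm outer and 78 mm inner diameter, rim 11 mm high, flat inner floor 5 mm above the worktop. Origin at the centre of its underside.
- tape: Bystander: roll of black tape lying flat, 60 mm diameter, 18 mm high, loose. Origin at the centre of its underside.
- screws: Bystander: round tin tray with screws, 78 mm diameter, 16 mm high, loose. Origin at the centre of its underside.
Things that resemble listed ones, but are neither listed nor needed, are in the scene too. What is shaped like the part that bears bottle_mid but blue or orange is not meant.

How it is judged:
On the way, in this order (a step that is already met when the one before it is completed fails the run):
1. the bottle and the spray can both stand on the side mat, the tin still untouched in its bay (x of bottle_mid in the frame of mat between -0.06 and 0.06 m and y of bottle_mid in the frame of mat between -0.115 and 0.115 m and z of bottle_mid in the frame of mat below 0.06 m and angle between each of bottle_mid, can_mid's own z axis and vertical below 0.15 rad and x of can_mid in the frame of mat between -0.06 and 0.06 m and y of can_mid in the frame of mat between -0.115 and 0.115 m and z of can_mid in the frame of mat below 0.0575 m and linear speed of each of bottle, can below 0.02 m/s and distance of tin_mid from where it was at the start of the episode below 0.02 m), for 0.2 s.
2. the tin lies flat in the dish, let go, while the bottle and the can still stand on the mat (horizontal distance between tin_mid and dish below 0.015 m and z of tin_mid in the frame of dish below 0.019 m and angle between tin_mid's own z axis and vertical below 0.1 rad and linear speed of tin below 0.02 m/s and x of bottle_mid in the frame of mat between -0.06 and 0.06 m and y of bottle_mid in the frame of mat between -0.115 and 0.115 m and z of bottle_mid in the frame of mat below 0.06 m and angle between each of bottle_mid, can_mid's own z axis and vertical below 0.15 rad and x of can_mid in the frame of mat between -0.06 and 0.06 m and y of can_mid in the frame of mat between -0.115 and 0.115 m and z of can_mid in the frame of mat below 0.0575 m and contact force between the fingers and tin below 0.2 N), for 0.2 s.
At the end, for the whole second after the job is handed in: The tin lies flat in the dish (centre within 15 mm of the dish's, tilt under 0.1 rad, down on its floor), the bottle and the spray can each stand upright in the rack within 15 mm of where that one stood at the start, all at rest and released (horizontal distance between tin_mid and dish below 0.015 m and z of tin_mid in the frame of dish below 0.019 m and angle between each of tin_mid, bottle_mid, can_mid's own z axis and vertical below 0.1 rad and distance of each of bottle_mid, can_mid from where it was at the start of the episode below 0.015 m and linear speed of each of tin, bottle, can below 0.02 m/s); the robot touches nothing.
It fails at once if the bottle, the can or the tin is tipped over (beyond 0.6 rad) (angle between any of bottle_mid, can_mid, tin_mid's own z axis and vertical above 0.6 rad).
It fails at once if the tape roll or the screw tray is shifted by more than 25 mm (distance of any of tape, screws from where it was at the start of the episode above 0.025 m).
It also fails if it takes over 136 s, if anything falls off the work surface, if the arm or the gripper's body presses on something with over 40 N, if the wrist force passes 120 N, or if a joint passes its speed limit or range.

## Working session

There is one attempt and no reset: what is moved stays moved. The work goes in short steps, Python scripts to look and compute and a shell command to move; the robot and the scene stay as the last step left them, time stands still between calls to the robot, and variables do not carry over. Pictures are saved under pics/ and viewed, at most 14 in all, crops included, and the job is handed in when it is done.

```bash
mkdir -p pics; ls; python3 - <<'E'
from cell import r
import cv2
o=r.get_obs(); print({k:(v if not hasattr(v,'round') else v) for k,v in o.items()}, r.pinch_z)
for n in ("scene","top"):
    p=r.get_image(n); cv2.imwrite(f"pics/{n}0.png",p["image"][:,:,::-1])
    print(n,p["fx"],p["cx"],p["cy"],p["R"],p["t"])
    for k in ("bottle_mid","can_mid","tin_mid","rack","mat","dish","tape","screws"):
        print(k,[(round(d["confidence"],2),[int(x) for x in d["rect"]]) for d in r.masks_of(k,p)])
E
```

```text
pics
{'clock': 0.0, 'joints': array([-1.24301851e+00,  3.14236661e-01, -4.81088384e-02,  1.21019328e+00,
       -4.97231996e-06,  1.57079277e+00]), 'dq': array([-1.93272575e-04, -6.95044346e-04,  2.21908051e-03,  1.00308163e-03,
        1.08219453e-05,  2.03988886e-04]), 'joint_torque': array([ 2.05503900e-03, -5.39591002e+01,  3.39745224e+01,  1.92815624e-02,
        9.10308722e-05, -9.19477486e-06]), 'eef_pos': array([ 0.19297139, -0.56749483,  0.23041514]), 'orientation': array([-8.59147503e-04,  9.86599581e-01,  1.63157921e-01, -1.44597445e-04]), 'contact_force': array([0.33529366, 0.25888063, 0.28743958]), 'moment': array([-0.01927295, -0.00173307,  0.00022848]), 'grasp_force': 0.0, 'width': 0.08540602049655865} 0.0187
scene 495.3150458968805 281.81873327898694 206.72498794172043 [[-0.54333721 -0.83928327 -0.01970457]
 [-0.42024746  0.29222983 -0.85906565]
 [ 0.7267577  -0.45848154 -0.511486  ]] [0.26168545 0.30609052 1.04437316]
bottle_mid [(0.91, [298, 226, 17, 38])]
can_mid []
tin_mid [(0.17, [311, 207, 19, 39])]
rack [(0.88, [313, 206, 21, 42])]
mat [(0.88, [180, 297, 106, 64])]
dish [(0.77, [252, 256, 31, 18])]
tape [(0.74, [247, 226, 21, 14])]
screws []
top 460.09467231560154 275.2254811375426 210.65799594585133 [[-0.0158003  -0.99981356  0.01109902]
 [-0.9914795   0.01423119 -0.12948312]
 [ 0.12930103 -0.01305032 -0.99151951]] [-0.05526127  0.50838301  1.17554211]
bottle_mid [(0.87, [337, 194, 21, 19]), (0.7, [332, 260, 19, 20]), (0.64, [270, 230, 18, 15])]
can_mid [(0.68, [325, 212, 17, 21])]
tin_mid [(0.86, [343, 176, 16, 20])]
rack []
mat [(0.94, [127, 241, 93, 47])]
dish [(0.72, [221, 223, 27, 30])]
tape [(0.78, [234, 177, 29, 22])]
screws [(0.62, [418, 232, 27, 28])]
```

```bash
python3 - <<'E'
import cv2
a=cv2.imread("pics/top0.png"); s=cv2.imread("pics/scene0.png")
cv2.imwrite("pics/top0c.png",cv2.resize(a[130:310,60:460],None,fx=2,fy=2,interpolation=cv2.INTER_CUBIC))
cv2.imwrite("pics/scene0c.png",cv2.resize(s[150:350,100:366],None,fx=3,fy=3,interpolation=cv2.INTER_CUBIC))
E
```

```text
(no output)
```

View pics/top0c.png

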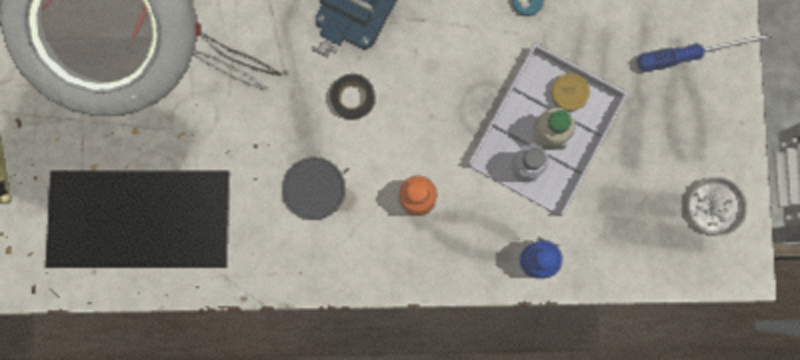

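View pics/scene0c.png

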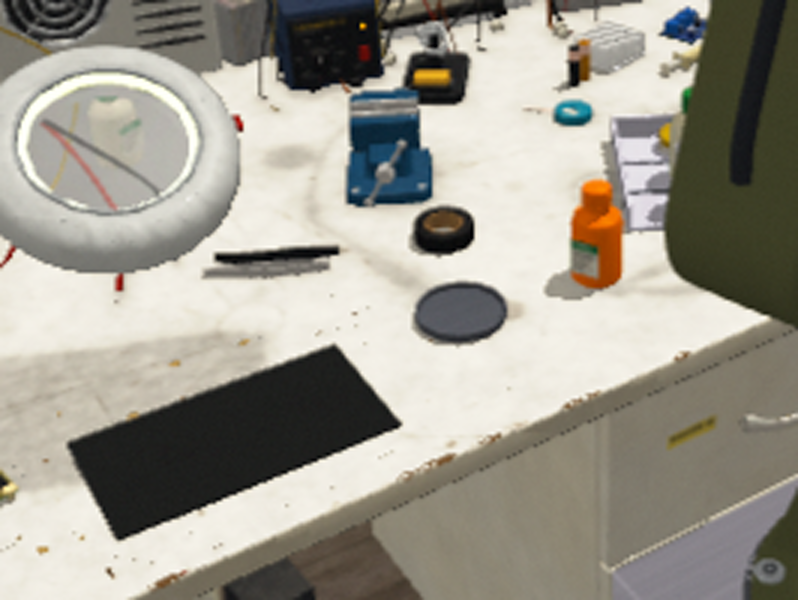

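The top crop shows the rack (crop 545,130) holding the grey-capped can in front (535,155), the cream bottle with green cap in the middle (558,125) and the yellow tin at the back (570,92). The mat is at (138,218), the dish at (313,188), the tape at (352,96) and the screws at (714,206). Bottle look-alikes: orange (418,195), blue (541,259) and cream/green (558,125). The one meant is the cream one, because it stands in the rack. In the scene view the arm hides the rack. Next I work out the coordinates.

```bash
cat > h.py <<'E'
import numpy as np, cv2
from scipy.spatial.transform import Rotation as Ro
from cell import r
def ray(p,u,v):
    d=p["R"].T@np.array([(u-p["cx"])/p["fx"],(v-p["cy"])/p["fy"],1]); return -p["R"].T@p["t"],d/np.linalg.norm(d)
def atz(p,u,v,z):
    c,d=ray(p,u,v); return c+d*(z-c[2])/d[2]
def proj(p,X):
    c=p["R"]@np.array(X)+p["t"]; return np.array([p["fx"]*c[0]/c[2]+p["cx"],p["fy"]*c[1]/c[2]+p["cy"]])
def tri(rs):
    A=np.zeros((3,3));b=np.zeros(3)
    for c,d in rs: M=np.eye(3)-np.outer(d,d);A+=M;b+=M@c
    X=np.linalg.solve(A,b); return X,[float(np.linalg.norm((np.eye(3)-np.outer(d,d))@(X-c))) for c,d in rs]
def tool():
    o=r.get_obs(); q=o["orientation"]; return o["eef_pos"],Ro.from_quat([q[1],q[2],q[3],q[0]])
def step(target=None,ydir=None):
    "shift in cm in tool axes, and turn rotvec, to reach tool-down pose with closing axis along ydir"
    p,R=tool()
    if target is not None: print("shift cm",np.round(R.inv().apply(np.array(target)-p)*100,2))
    if ydir is not None:
        y=np.array([ydir[0],ydir[1],0.]);y/=np.linalg.norm(y)
        c=[]
        for s in (1,-1):
            z=np.array([0,0,-1.]);yy=s*y;x=np.cross(yy,z)
            c.append((R.inv()*Ro.from_matrix(np.c_[x,yy,z])).as_rotvec())
        print("turns",np.round(c,3).tolist())
    print("at",p.round(4),"j",r.get_obs()["joints"].round(2))
E
python3 - <<'E'
from h import *
p=r.get_image("top"); f=lambda u,v:(u/2+60,v/2+130)
print("cam",-p["R"].T@p["t"])
for n,(u,v),z in [("bottlecap",(560,121),.106),("cantop",(535,155),.101),("tintop",(570,92),.026),("rackBL",(535,47),.03),("rackBR",(624,95),.03),("rackFR",(558,213),.006),("rackFL",(468,165),.006),("m1",(50,171),.004),("m2",(229,171),.004),("m3",(227,267),.004),("m4",(46,267),.004),("dish",(313,188),.008),("tape",(352,96),.018),("screws",(714,206),.016),("blue",(541,255),.1),("orange",(418,190),.1)]:
    print(n,atz(p,*f(u,v),z).round(3))
E
```

```text
cam [ 0.35117938 -0.04714466  1.2320133 ]
bottlecap [ 0.546 -0.224  0.106]
cantop [ 0.505 -0.192  0.101]
tintop [ 0.599 -0.251  0.026]
rackBL [ 0.66  -0.206  0.03 ]
rackBR [ 0.593 -0.322  0.03 ]
rackFR [ 0.439 -0.233  0.006]
rackFL [ 0.505 -0.114  0.006]
m1 [0.506 0.446 0.004]
m2 [0.502 0.207 0.004]
m3 [0.374 0.208 0.004]
m4 [0.378 0.446 0.004]
dish [0.477 0.094 0.008]
tape [0.599 0.041 0.018]
screws [ 0.444 -0.439  0.016]
blue [ 0.381 -0.196  0.1  ]
orange [ 0.463 -0.046  0.1  ]
```

```bash
python3 - <<'E'
from h import *
step((0.50,-0.21,0.30),(.5,.866))
p=r.get_image("wrist"); _,R=tool()
t,_=tool(); print("cam in tool",R.inv().apply(-p["R"].T@p["t"]-t).round(3),"axis",R.inv().apply(p["R"][2]).round(3),"right",R.inv().apply(p["R"][0]).round(3),p["fx"])
E
```

```text
shift cm [ 40.58 -24.02  -6.87]
turns [[0.0, 0.0, -2.29], [0.0, -0.0, 0.851]]
at [ 0.1932 -0.5681  0.2313] j [-1.24  0.31 -0.05  1.21  0.    1.57]
cam in tool [ 0.081  0.    -0.143] axis [-0.315  0.     0.949] right [0.001 1.    0.   ] 291.84370196332696
```

```bash
python3 -m pendant '[[2,-1,-0.7,0,0,-0.12,8.5],[5,-3,-1.4,0,0,-0.24,8.5],[8,-5,-2,0,0,-0.36,8.5],[11,-6.5,-2.8,0,0,-0.48,8.5],[14,-8.5,-3.5,0,0,-0.6,8.5],[17,-10,-4.2,0,0,-0.72,8.5],[20,-12,-5,0,0,-0.84,8.5],[23,-13.5,-5.7,0,0,-0.96,8.5],[26,-15.5,-6.4,0,0,-1.08,8.5],[29,-17,-6.9,0,0,-1.2,8.5]]' 
python3 -c "
from h import *
step((0.50,-0.21,0.30),(.5,.866))"
```

```text
clock: 1.83
eef_pos: [0.4138, -0.312, 0.3013]
orientation: [0.0, 0.72, 0.694, 0.0]
contact_force: [0.4, -0.6, -0.1]
width: 0.0849
grasp_force: 0.0
shift cm [10.51  8.24  0.13]
turns [[0.0, 0.001, -1.084], [0.001, -0.001, 2.057]]
at [ 0.4138 -0.312   0.3013] j [-0.65  0.14 -0.11  1.32  0.    0.96]
```

```bash
python3 -m pendant '[[1.2,0.9,0,0,0,-0.12,8.5],[2.4,1.8,0,0,0,-0.24,8.5],[3.6,2.7,0,0,0,-0.36,8.5],[4.8,3.6,0,0,0,-0.48,8.5],[6,4.5,0,0,0,-0.6,8.5],[7.2,5.4,0,0,0,-0.72,8.5],[8.4,6.3,0,0,0,-0.84,8.5],[9.6,7.2,0.1,0,0,-0.96,8.5],[10.5,8.2,0.1,0,0,-1.084,8.5],[10.5,8.2,0.1,0,0,-1.084,8.5]]' 
python3 - <<'E'
from h import *
step((0.50,-0.21,0.30),(.5,.866))
w=r.get_image("wrist");t=r.get_image("top");s=r.get_image("scene")
im=cv2.resize(w["image"][:,:,::-1],None,fx=1.4,fy=1.4)
cv2.imwrite("pics/w1.png",im)
np.savez("v1.npz",**{a+k:v[k] for a,v in (("w",w),("t",t),("s",s)) for k in v if k!="shot"})
for n,p in (("w",w),("t",t),("s",s)):
  for k in ("bottle_mid","can_mid","tin_mid","rack","dish","mat"):
    print(n,k,[(round(d["confidence"],2),[int(x) for x in d["rect"]]) for d in r.masks_of(k,p)])
E
```

```text
clock: 2.67
eef_pos: [0.5009, -0.2109, 0.2991]
orientation: [0.0, 0.259, 0.966, 0.0]
contact_force: [0.2, -0.0, 0.3]
width: 0.0852
grasp_force: 0.0
shift cm [ 0.12  0.04 -0.09]
turns [[0.001, 0.0, -0.0], [0.0, -0.001, 3.142]]
at [ 0.5009 -0.2109  0.2991] j [-0.4   0.19 -0.06  1.33  0.    0.12]
w bottle_mid [(0.73, [285, 210, 34, 45]), (0.65, [233, 85, 43, 45]), (0.55, [377, 78, 54, 49])]
w can_mid [(0.87, [292, 165, 28, 40]), (0.37, [286, 241, 38, 25])]
w tin_mid [(0.78, [286, 241, 32, 28]), (0.7, [461, 143, 43, 44]), (0.66, [285, 210, 31, 40])]
w rack []
w dish [(0.79, [470, 37, 72, 74])]
w mat [(0.22, [290, 167, 34, 40])]
t bottle_mid [(0.83, [270, 229, 21, 17]), (0.7, [334, 198, 15, 13])]
t can_mid [(0.78, [328, 210, 17, 25])]
t tin_mid [(0.53, [343, 169, 4, 8])]
t rack [(0.87, [325, 190, 56, 74])]
t dish [(0.8, [220, 223, 32, 28])]
t mat []
s bottle_mid [(0.64, [299, 227, 17, 38])]
s can_mid []
s tin_mid []
s rack [(0.66, [308, 205, 14, 38])]
s dish [(0.67, [254, 255, 31, 18])]
s mat [(0.71, [178, 296, 107, 63])]
```

View pics/w1.png

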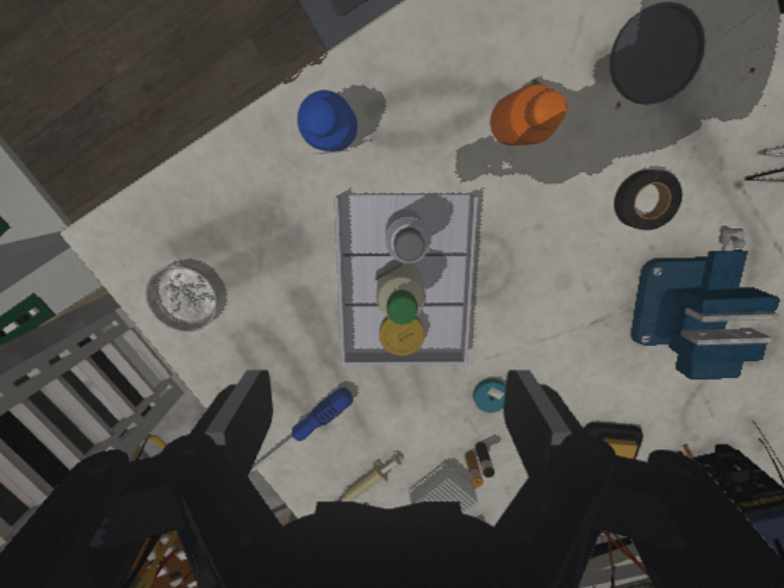

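The wrist view (×1.4) shows the can cap at (408,243), the bottle's green cap at (402,306), the tin at (402,335) and the rack ribs at rows 254 and 304. The cream, green-capped bottle stands in the rack's middle bay. The blue (327,120) and orange (528,113) look-alikes stand outside. This crop confirms which one is meant.

```bash
cat >> h.py <<'E'
def load(f):
    z=np.load(f); return {a:{k[1:]:z[k] for k in z.files if k[0]==a} for a in "wts"}
E
python3 - <<'E'
from h import *
V=load("v1.npz");w,t=V["w"],V["t"]
for n,(a,b),(c,d) in [("can cap top",(408,244),(327.5,207)),("bottle cap top",(402,306),(340,190)),("tin top",(402.5,333),(345,176)),("dish",(656,53),(216.5,224))]:
    print(n,tri([ray(w,a/1.4,b/1.4),ray(t,c,d)]))
for n,a,b,z in [("ribFl",342,254,.008),("ribFr",471,254,.008),("ribBl",343,304,.008),("ribBr",469,304,.008),("backL",346,350,.006),("backR",467,350,.006),("frontL",338,196,.006),("frontR",480,192,.006),("tin",402.5,333,.026),("cancap",408,244,.101),("botcap",402,306,.106)]:
    print(n,atz(w,a/1.4,b/1.4,z).round(4))
# circles of body bottoms via mask
E
```

```text
can cap top (array([ 0.5078252 , -0.19374355,  0.07465915]), [0.002402596952489229, 0.00240259695248927])
bottle cap top (array([ 0.54970056, -0.22471889,  0.09304224]), [0.0011585784394695497, 0.001158578439469541])
tin top (array([ 0.59810632, -0.24895003,  0.03186999]), [0.001145763319628908, 0.0011457633196288732])
dish (array([0.47718081, 0.09411893, 0.00744695]), [1.4897386918443165e-05, 1.4897386918352722e-05])
ribFl [ 0.4935 -0.2634  0.008 ]
ribFr [ 0.5635 -0.142   0.008 ]
ribBl [ 0.5431 -0.293   0.008 ]
ribBr [ 0.6143 -0.1697  0.008 ]
backL [ 0.5944 -0.3211  0.006 ]
backR [ 0.6658 -0.1974  0.006 ]
frontL [ 0.4392 -0.2347  0.006 ]
frontR [ 0.5096 -0.1045  0.006 ]
tin [ 0.6005 -0.2489  0.026 ]
cancap [ 0.5007 -0.1905  0.101 ]
botcap [ 0.5452 -0.2216  0.106 ]
```

```bash
python3 -c "
from h import *
step((0.547,-0.222,0.16),(.5,.866))"
```

```text
shift cm [-4.59  1.57 13.93]
turns [[0.0, -0.0, -0.006], [-0.0, -0.0, 3.136]]
at [ 0.4995 -0.2123  0.2993] j [-0.4   0.19 -0.06  1.33  0.    0.13]
```

```bash
python3 -m pendant '[[-1,0.3,1,0,0,0,8.5],[-2,0.6,2.5,0,0,0,8.5],[-3,0.9,4,0,0,0,8.5],[-3.8,1.2,5.5,0,0,0,8.5],[-4.5,1.4,7.5,0,0,0,8.5],[-4.5,1.4,9.5,0,0,0,8.5],[-4.5,1.4,11,0,0,0,8.5],[-4.5,1.4,12.5,0,0,0,8.5],[-4.5,1.4,13.9,0,0,0,8.5],[-4.5,1.4,13.9,0,0,0,8.5]]' 
python3 - <<'E'
from h import *
step((0.547,-0.222,0.045),(.5,.866))
w=r.get_image("wrist")
cv2.imwrite("pics/w2.png",w["image"][:,:,::-1])
for k in ("bottle_mid","can_mid","tin_mid"):
    print(k,[(round(d["confidence"],2),[int(x) for x in d["rect"]]) for d in r.masks_of(k,w)])
np.savez("v2.npz",**{"w"+k:w[k] for k in w})
p,R=tool()
for z in (.045,.08,.106): print(z,proj(w,[p[0],p[1],z]).round(1))
E
```

```text
clock: 4.55
eef_pos: [0.5438, -0.2222, 0.1563]
orientation: [-0.003, 0.262, 0.965, 0.0]
contact_force: [-1.0, -0.2, -0.8]
width: 0.0848
grasp_force: 0.0
shift cm [-0.32  0.19 11.13]
turns [[-0.001, -0.005, -0.006], [-0.008, 0.001, 3.136]]
at [ 0.5438 -0.2222  0.1563] j [-0.39  0.33 -0.19  1.05  0.    0.14]
bottle_mid [(0.85, [425, 24, 98, 49]), (0.72, [278, 216, 55, 75]), (0.68, [186, 29, 84, 59])]
can_mid [(0.66, [286, 150, 55, 58])]
tin_mid [(0.85, [280, 263, 50, 39]), (0.21, [287, 152, 55, 61])]
0.045 [277.1 208.1]
0.08 [277.1 221.5]
0.106 [277.1 234.2]
```

View pics/w2.png

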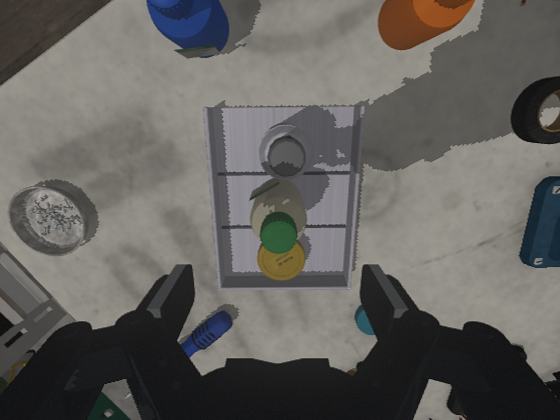

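The wrist view shows the bottle cap at (278,234), exactly under the TCP (projected 277,234). The can cap is at (288,156) and the tin at (281,260). I descend and grip.

```bash
python3 -m pendant '[[0,0,2.5,0,0,0,8.5],[0,0,5,0,0,0,8.5],[0,0,7,0,0,0,8.5],[0,0,9,0,0,0,8.5],[0,0,10.5,0,0,0,8.5],[0,0,11.1,0,0,0,8.5],[0,0,11.1,0,0,0,8.5],[0,0,11.1,0,0,0,4],[0,0,11.1,0,0,0,4],[0,0,11.1,0,0,0,4]]' 40
python3 -m pendant '[[0,0,0,0,0,0,4],[0,0,0,0,0,0,4],[0,0,0,0,0,0,4],[0,0,0,0,0,0,4],[0,0,0,0,0,0,4],[0,0,0,0,0,0,4],[0,0,0,0,0,0,4],[0,0,0,0,0,0,4],[0,0,0,0,0,0,4],[0,0,0,0,0,0,4]]'
python3 - <<'E'
from h import *
V=np.load("v2.npz"); w={k[1:]:V[k] for k in V.files}
print("can",atz(w,288,156,.101).round(4),"tin",atz(w,281,260,.026).round(4),"bottle",atz(w,278.5,234,.106).round(4))
step((0.44,0.27,0.25),(.5,.866)); step(None,(1,0)); step(None,(0,1)); print(tool()[0])
E
```

```text
clock: 5.58
eef_pos: [0.5465, -0.2235, 0.0508]
orientation: [0.001, 0.262, 0.965, -0.0]
contact_force: [-0.7, -0.4, 1.2]
width: 0.051
grasp_force: 0.0
clock: 6.42
eef_pos: [0.5466, -0.2234, 0.0511]
orientation: [0.001, 0.262, 0.965, -0.0]
contact_force: [-0.5, 0.8, 5.5]
width: 0.0464
grasp_force: 40.5
can [ 0.5022 -0.1891  0.101 ] tin [ 0.6028 -0.2517  0.026 ] bottle [ 0.5465 -0.2223  0.106 ]
shift cm [ 34.08  37.2  -19.97]
turns [[0.001, 0.003, -0.006], [0.005, -0.001, 3.135]]
at [ 0.5466 -0.2234  0.0511] j [-0.39  0.42 -0.32  0.82  0.    0.14]
turns [[0.002, 0.002, 1.041], [-0.003, 0.002, -2.1]]
at [ 0.5466 -0.2234  0.0511] j [-0.39  0.42 -0.32  0.82  0.    0.14]
turns [[-0.0, 0.003, -0.53], [0.004, 0.0, 2.612]]
at [ 0.5466 -0.2234  0.0511] j [-0.39  0.42 -0.32  0.82  0.    0.14]
[ 0.5466451  -0.22343547  0.05110772]
```

The width reads 46 mm, so the grip is high, near the shoulder. I regrip 9 mm lower.

```bash
python3 -m pendant '[[0,0,0,0,0,0,6.5],[0,0,0,0,0,0,6.5],[0,0,0,0,0,0,6.5],[0,0,0.4,0,0,0,6.5],[0,0,0.9,0,0,0,6.5],[0,0,0.9,0,0,0,6.5],[0,0,0.9,0,0,0,4],[0,0,0.9,0,0,0,4],[0,0,0.9,0,0,0,4],[0,0,0.9,0,0,0,4]]' 40
python3 -m pendant '[[0,0,0,0,0,0,4],[0,0,0,0,0,0,4],[0,0,0,0,0,0,4],[0,0,0,0,0,0,4],[0,0,0,0,0,0,4],[0,0,0,0,0,0,4],[0,0,0,0,0,0,4],[0,0,0,0,0,0,4],[0,0,0,0,0,0,4],[0,0,0,0,0,0,4]]'
python3 - <<'E'
from h import *
for i in range(3):
  r.get_image("wrist"); step((0.44,0.27,0.25))
E
```

```text
clock: 7.25
eef_pos: [0.5453, -0.223, 0.0402]
orientation: [-0.0, 0.262, 0.965, -0.0]
contact_force: [-0.5, -0.5, -1.3]
width: 0.0465
grasp_force: 41.3
clock: 8.08
eef_pos: [0.5454, -0.223, 0.0404]
orientation: [0.0, 0.262, 0.965, -0.0]
contact_force: [0.4, 0.6, -2.2]
width: 0.0466
grasp_force: 41.3
shift cm [ 34.    37.22 -20.97]
at [ 0.5453 -0.223   0.0403] j [-0.39  0.44 -0.33  0.8   0.    0.14]
shift cm [ 34.01  37.22 -20.97]
at [ 0.5454 -0.223   0.0403] j [-0.39  0.44 -0.33  0.8   0.    0.14]
shift cm [ 34.01  37.22 -20.97]
at [ 0.5453 -0.223   0.0403] j [-0.39  0.44 -0.33  0.8   0.    0.14]
```

```bash
python3 - <<'E'
from h import *
V=load("v1.npz");s,t=V["s"],V["t"]
for n,a,b in [("lamp centre",(118,158),(97,30)),("lamp near rim",(118,268),(97,115))]:
  print(n,tri([ray(s,100+a[0]/3,150+a[1]/3),ray(t,60+b[0]/2,130+b[1]/2)]))
E
python3 -m pendant '[[0,0,-1,0,0,0,4],[0,0,-3,0,0,0,4],[0,0,-5,0,0,0,4],[0,0,-7,0,0,0,4],[0,0,-9,0,0,0,4],[0,0,-11,0,0,0,4],[0,0,-13,0,0,0,4],[0,0,-15,0,0,0,4],[0,0,-16,0,0,0,4],[0,0,-16,0,0,0,4]]'
python3 -c "
from h import *
step((0.44,0.365,0.2),(.5,.866)); step(None,(1,0))"
```

```text
lamp centre (array([0.65198933, 0.32971965, 0.16288352]), [0.0032357940019428657, 0.003235794001942896])
lamp near rim (array([0.5660811 , 0.35791301, 0.10397874]), [0.007911446117464542, 0.00791144611746453])
clock: 9.07
eef_pos: [0.547, -0.2237, 0.2036]
orientation: [0.003, 0.262, 0.965, -0.0]
contact_force: [0.6, 0.4, -2.2]
width: 0.0466
grasp_force: 41.6
shift cm [38.99 45.39  0.19]
turns [[0.001, 0.005, -0.006], [0.008, -0.001, 3.135]]
at [ 0.547  -0.2237  0.2036] j [-0.39  0.3  -0.12  1.14  0.    0.14]
turns [[0.003, 0.004, 1.041], [-0.005, 0.004, -2.101]]
at [ 0.547  -0.2237  0.2036] j [-0.39  0.3  -0.12  1.14  0.    0.14]
```

```bash
python3 -m pendant '[[1,1,0,0,0,-0.05,4],[3,3.5,0,0,0,-0.16,4],[5,6,0,0,0,-0.28,4],[7.5,8.5,0,0,0,-0.4,4],[10,11.5,0,0,0,-0.52,4],[12.5,14.5,0,0,0,-0.64,4],[15,17,0,0,0,-0.76,4],[17.5,20,0,0,0,-0.88,4],[20,22.8,0,0,0,-1.0,4],[22,25,0,0,0,-1.1,4]]'
python3 -c "
from h import *
step((0.43,0.365,0.2),(1,0))"
```

```text
clock: 9.9
eef_pos: [0.4803, 0.1061, 0.1992]
orientation: [-0.001, -0.285, 0.959, 0.0]
contact_force: [0.7, -0.1, -2.4]
width: 0.0467
grasp_force: 41.7
shift cm [-9.91 24.44 -0.06]
turns [[-0.001, -0.002, 2.148], [0.002, -0.0, -0.994]]
at [0.4803 0.1061 0.1992] j [ 0.22  0.13 -0.35  1.09  0.   -0.36]
```

```bash
python3 -m pendant '[[-1.2,3,0,0,0,-0.12,4],[-2.4,6,0,0,0,-0.24,4],[-3.7,9,0,0,0,-0.36,4],[-5,12.2,0,0,0,-0.48,4],[-6.2,15.3,0,0,0,-0.6,4],[-7.4,18.3,0,0,0,-0.72,4],[-8.6,21.3,0,0,0,-0.84,4],[-9.5,23.4,0,0,0,-0.94,4],[-9.9,24.4,0,0,0,-0.99,4],[-9.9,24.4,0,0,0,-0.99,4]]'
python3 -c "
from h import *
step((0.43,0.365,0.0385),(1,0))
t=r.get_image('top'); cv2.imwrite('pics/t2.png',cv2.resize(t['image'][130:310,60:360,::-1],None,fx=2.5,fy=2.5)); print([proj(t,[*tool()[0][:2],z]) for z in (.17,.27)])"
```

```text
clock: 10.73
eef_pos: [0.4323, 0.3648, 0.1988]
orientation: [-0.001, -0.705, 0.709, 0.0]
contact_force: [-0.1, -0.0, -2.1]
width: 0.0467
grasp_force: 41.7
shift cm [-0.02  0.2  16.03]
turns [[-0.0, -0.002, 3.136], [0.002, -0.0, -0.006]]
at [0.4323 0.3648 0.1988] j [ 0.7   0.27 -0.19  1.12  0.   -0.86]
[array([ 91.13013283, 237.92484751]), array([ 72.62913156, 234.53190244])]
```

View pics/t2.png

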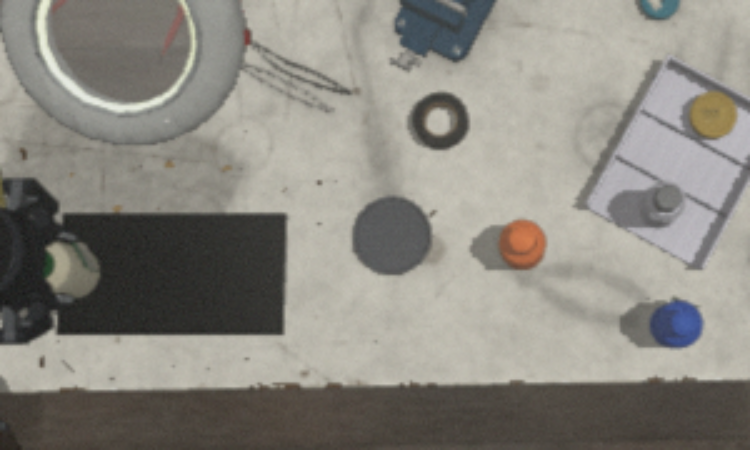

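The top view shows the bottle held upright over the left half of the mat (crop 75,268), well clear of the lamp. I lower it.

```bash
python3 -m pendant '[[0,0,2,0,0,0,4],[0,0,4.5,0,0,0,4],[0,0,7,0,0,0,4],[0,0,9.5,0,0,0,4],[0,0,12,0,0,0,4],[0,0,13.8,0,0,0,4],[0,0,15,0,0,0,4],[0,0,15.5,0,0,0,4],[0,0,15.8,0,0,0,4],[0,0,15.8,0,0,0,4]]'
python3 -m pendant '[[0,0,0.1,0,0,0,4],[0,0,0.15,0,0,0,4],[0,0,0.2,0,0,0,4],[0,0,0.2,0,0,0,4],[0,0,0.2,0,0,0,4],[0,0,0.2,0,0,0,4],[0,0,0.2,0,0,0,4],[0,0,0.2,0,0,0,4],[0,0,0.2,0,0,0,4],[0,0,0.2,0,0,0,4]]'
```

```text
clock: 11.62
eef_pos: [0.4335, 0.3619, 0.042]
orientation: [-0.0, -0.703, 0.711, -0.0]
contact_force: [-0.7, -0.4, -0.7]
width: 0.0469
grasp_force: 41.7
clock: 12.45
eef_pos: [0.4335, 0.3627, 0.0403]
orientation: [-0.0, -0.703, 0.711, -0.0]
contact_force: [-0.1, 0.3, -2.0]
width: 0.0468
grasp_force: 41.7
```

```bash
python3 -m pendant '[[0,0,0.1,0,0,0,4],[0,0,0.15,0,0,0,4],[0,0,0.2,0,0,0,4],[0,0,0.2,0,0,0,4],[0,0,0.2,0,0,0,4],[0,0,0.2,0,0,0,4],[0,0,0.2,0,0,0,4],[0,0,0.2,0,0,0,4],[0,0,0.2,0,0,0,4],[0,0,0.2,0,0,0,4]]'
```

```text
clock: 13.28
eef_pos: [0.4335, 0.3627, 0.0383]
orientation: [0.0, -0.703, 0.711, -0.0]
contact_force: [-0.7, -0.3, -1.6]
width: 0.0464
grasp_force: 41.7
```

```bash
python3 -m pendant '[[0,0,0.1,0,0,0,4],[0,0,0.15,0,0,0,4],[0,0,0.15,0,0,0,4],[0,0,0.15,0,0,0,5],[0,0,0.15,0,0,0,6],[0,0,0.15,0,0,0,8],[0,0,0.15,0,0,0,8.5],[0,0,0.15,0,0,0,8.5],[0,0,0.15,0,0,0,8.5],[0,0,0.15,0,0,0,8.5]]'
python3 -m pendant '[[0,0,-2,0,0,0,8.5],[0,0,-4,0,0,0,8.5],[0,0,-6,0,0,0,8.5],[0,0,-8.5,0,0,0,8.5],[0,0,-11,0,0,0,8.5],[0,0,-13,0,0,0,8.5],[0,0,-15,0,0,0,8.5],[0,0,-16,0,0,0,8.5],[0,0,-16,0,0,0,8.5],[0,0,-16,0,0,0,8.5]]'
python3 - <<'E'
from h import *
w=r.get_image("wrist");t=r.get_image("top")
cv2.imwrite("pics/w3.png",np.hstack([w["image"],t["image"]])[:,:,::-1][:, :])
im=np.hstack([cv2.resize(w["image"],(400,300)),cv2.resize(t["image"][130:310,20:260],(400,300))]);cv2.imwrite("pics/w3.png",im[:,:,::-1])
step((0.503,-0.19,0.2),(.5,.866))
E
```

```text
clock: 14.12
eef_pos: [0.4335, 0.3627, 0.0367]
orientation: [-0.0, -0.703, 0.711, 0.0]
contact_force: [0.6, 0.6, 0.0]
width: 0.0851
grasp_force: 0.0
clock: 14.95
eef_pos: [0.4336, 0.3628, 0.1965]
orientation: [0.0, -0.703, 0.711, -0.0]
contact_force: [-0.4, -0.4, -0.4]
width: 0.0852
grasp_force: 0.0
shift cm [55.14 -7.6  -0.41]
turns [[-0.001, -0.003, 2.084], [0.002, -0.0, -1.058]]
at [0.4328 0.3621 0.1952] j [ 0.7   0.27 -0.19  1.11 -0.   -0.86]
```

View pics/w3.png

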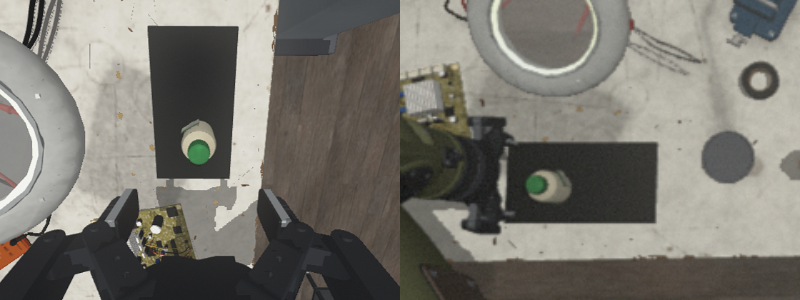

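The bottle stands upright on the mat (left wrist tile 200,145). Back to the can.

```bash
python3 -m pendant '[[1.5,-0.2,0,0,0,0.1,8.5],[4.5,-0.6,0,0,0,0.2,8.5],[7.5,-1,0,0,0,0.32,8.5],[10.5,-1.5,0,0,0,0.44,8.5],[13.5,-2,0,0,0,0.56,8.5],[16.5,-2.3,0,0,0,0.68,8.5],[19.5,-2.7,0,0,0,0.8,8.5],[22.5,-3.1,0,0,0,0.92,8.5],[25.5,-3.5,0,0,0,1.04,8.5],[28.5,-3.9,0,0,0,1.16,8.5]]'
python3 -c "
from h import *
step((0.503,-0.19,0.2),(.5,.866))"
```

```text
clock: 15.88
eef_pos: [0.4684, 0.0757, 0.1953]
orientation: [-0.001, -0.196, 0.981, 0.0]
contact_force: [1.0, -0.1, 0.3]
width: 0.085
grasp_force: 0.0
shift cm [  7.02 -25.86  -0.47]
turns [[-0.001, -0.002, 0.918], [0.003, -0.001, -2.224]]
at [0.4684 0.0757 0.1953] j [ 0.16  0.1  -0.4   1.08 -0.   -0.23]
```

```bash
python3 -m pendant '[[0.9,-3.2,0,0,0,0.11,8.5],[1.8,-6.4,0,0,0,0.22,8.5],[2.6,-9.6,0,0,0,0.33,8.5],[3.5,-12.8,0,0,0,0.44,8.5],[4.3,-16,0,0,0,0.55,8.5],[5.2,-19.2,0,0,0,0.66,8.5],[6.1,-22.4,0,0,0,0.77,8.5],[6.8,-25,1,0,0,0.86,8.5],[7,-25.9,3,0,0,0.917,8.5],[7,-25.9,4,0,0,0.917,8.5]]'
python3 - <<'E'
from h import *
step((0.503,-0.19,0.04),(.5,.866))
w=r.get_image("wrist");p,R=tool()
cv2.imwrite("pics/w4.png",w["image"][100:340,140:420,::-1])
for z in (.053,.101): print(z,proj(w,[p[0],p[1],z]).round(1))
print([(round(d["confidence"],2),[int(x) for x in d["rect"]]) for d in r.masks_of("can_mid",w)])
E
```

```text
clock: 16.72
eef_pos: [0.5046, -0.1904, 0.1536]
orientation: [-0.002, 0.258, 0.966, -0.0]
contact_force: [-0.9, 1.5, -0.3]
width: 0.0845
grasp_force: 0.0
shift cm [ 0.12 -0.04 11.36]
turns [[-0.001, -0.003, 0.002], [0.005, -0.002, -3.14]]
at [ 0.5046 -0.1904  0.1536] j [-0.36  0.25 -0.32  1.01 -0.    0.16]
0.053 [277.9 206.4]
0.101 [278.  226.7]
[(0.6, [275, 208, 55, 73])]
```

View pics/w4.png

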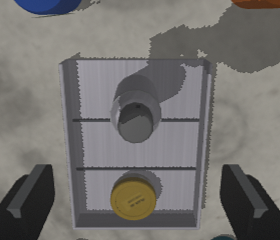

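The wrist crop shows the can cap at full (275,224), within 3 px of the TCP projection (278,227). The tin sits undisturbed in its bay at crop (133,198). I grip the can.

```bash
python3 -m pendant '[[0,-0.2,2.5,0,0,0,8.5],[0,-0.2,5,0,0,0,8.5],[0,-0.2,7.5,0,0,0,8.5],[0,-0.2,9.5,0,0,0,8.5],[0,-0.2,11,0,0,0,8.5],[0,-0.2,11.6,0,0,0,8.5],[0,-0.2,11.6,0,0,0,8.5],[0,-0.2,11.6,0,0,0,3.5],[0,-0.2,11.6,0,0,0,3.5],[0,-0.2,11.6,0,0,0,3.5]]' 35
python3 -m pendant '[[0,0,0,0,0,0,3.5],[0,0,0,0,0,0,3.5],[0,0,0,0,0,0,3.5],[0,0,0,0,0,0,3.5],[0,0,0,0,0,0,3.5],[0,0,-0.5,0,0,0,3.5],[0,0,-2,0,0,0,3.5],[0,0,-4,0,0,0,3.5],[0,0,-6,0,0,0,3.5],[0,0,-8,0,0,0,3.5]]'
```

```text
clock: 17.65
eef_pos: [0.506, -0.1904, 0.0421]
orientation: [0.001, 0.255, 0.967, -0.0]
contact_force: [0.1, -0.1, -0.1]
width: 0.0511
grasp_force: 0.0
clock: 18.48
eef_pos: [0.5044, -0.19, 0.1217]
orientation: [-0.0, 0.256, 0.967, 0.0]
contact_force: [-1.1, -0.2, -1.8]
width: 0.0412
grasp_force: 35.6
```

```bash
python3 -c "
from h import *
step((0.433,0.265,0.20),(1,0))"
```

```text
shift cm [28.7  36.03 -7.81]
turns [[-0.0, -0.001, 1.054], [0.001, -0.0, -2.088]]
at [ 0.5044 -0.19    0.1217] j [-0.36  0.27 -0.36  0.94  0.    0.16]
```

```bash
python3 -m pendant '[[0,0,-2,0,0,0,3.5],[0,0,-5,0,0,-0.05,3.5],[1,1.3,-7.5,0,0,-0.15,3.5],[3,3.8,-7.8,0,0,-0.27,3.5],[5,6.3,-7.8,0,0,-0.39,3.5],[7,8.8,-7.8,0,0,-0.51,3.5],[9,11.3,-7.8,0,0,-0.63,3.5],[11,13.8,-7.8,0,0,-0.75,3.5],[13,16.3,-7.8,0,0,-0.87,3.5],[15,18.8,-7.8,0,0,-0.99,3.5]]'
python3 -c "
from h import *
step((0.433,0.265,0.20),(1,0))"
```

```text
clock: 19.32
eef_pos: [0.4666, 0.0487, 0.1991]
orientation: [0.0, -0.237, 0.971, 0.0]
contact_force: [-0.3, -0.2, -1.3]
width: 0.0407
grasp_force: 35.6
shift cm [-6.98 20.74 -0.08]
turns [[0.0, -0.0, 2.05], [0.0, 0.0, -1.092]]
at [0.4666 0.0487 0.1991] j [ 0.1   0.09 -0.4   1.08  0.   -0.37]
```

```bash
python3 -m pendant '[[-0.8,2.3,0,0,0,-0.12,3.5],[-1.6,4.6,0,0,0,-0.24,3.5],[-2.3,6.9,0,0,0,-0.36,3.5],[-3.1,9.2,0,0,0,-0.48,3.5],[-3.9,11.5,0,0,0,-0.6,3.5],[-4.7,13.8,0,0,0,-0.72,3.5],[-5.4,16.1,0,0,0,-0.84,3.5],[-6.2,18.4,0,0,0,-0.96,3.5],[-7,20.7,0,0,0,-1.09,3.5],[-7,20.7,0,0,0,-1.09,3.5]]'
python3 -m pendant '[[0,0,2.5,0,0,0,3.5],[0,0,5,0,0,0,3.5],[0,0,7.5,0,0,0,3.5],[0,0,10,0,0,0,3.5],[0,0,12,0,0,0,3.5],[0,0,13.5,0,0,0,3.5],[0,0,14.8,0,0,0,3.5],[0,0,15.4,0,0,0,3.5],[0,0,15.6,0,0,0,3.5],[0,0,15.6,0,0,0,3.5]]'
python3 -c "
from h import *
step((0.433,0.265,0.0397),(1,0))"
```

```text
clock: 20.15
eef_pos: [0.4347, 0.267, 0.199]
orientation: [-0.001, 0.707, -0.707, -0.001]
contact_force: [-0.2, -0.1, -0.1]
width: 0.041
grasp_force: 35.7
clock: 20.98
eef_pos: [0.4352, 0.2632, 0.0428]
orientation: [-0.0, -0.704, 0.71, 0.0]
contact_force: [0.5, -0.1, -0.9]
width: 0.0408
grasp_force: 35.6
shift cm [-0.18  0.23  0.31]
turns [[-0.001, -0.001, 3.133], [0.001, -0.0, -0.008]]
at [0.4352 0.2632 0.0428] j [ 0.54  0.3  -0.53  0.74 -0.   -1.02]
```

```bash
python3 -m pendant '[[0,0,0.1,0,0,0,3.5],[0,0,0.2,0,0,0,3.5],[0,0,0.25,0,0,0,3.5],[0,0,0.3,0,0,0,3.5],[0,0,0.35,0,0,0,3.5],[0,0,0.4,0,0,0,3.5],[0,0,0.4,0,0,0,3.5],[0,0,0.4,0,0,0,3.5],[0,0,0.4,0,0,0,3.5],[0,0,0.4,0,0,0,3.5]]'
```

```text
clock: 21.82
eef_pos: [0.4359, 0.2639, 0.04]
orientation: [0.001, -0.704, 0.71, -0.0]
contact_force: [-2.5, -1.5, 8.6]
width: 0.0407
grasp_force: 35.8
```

Contact at 8.6 N, so the can is standing. I release and lift.

```bash
python3 -m pendant '[[0,0,-0.05,0,0,0,3.5],[0,0,-0.05,0,0,0,4.2],[0,0,-0.05,0,0,0,5],[0,0,-0.05,0,0,0,7],[0,0,-0.05,0,0,0,8.5],[0,0,-0.05,0,0,0,8.5],[0,0,-0.05,0,0,0,8.5],[0,0,-0.05,0,0,0,8.5],[0,0,-0.05,0,0,0,8.5],[0,0,-0.05,0,0,0,8.5]]'
python3 -m pendant '[[0,0,-2,0,0,0,8.5],[0,0,-4,0,0,0,8.5],[0,0,-6,0,0,0,8.5],[0,0,-8.5,0,0,0,8.5],[0,0,-11,0,0,0,8.5],[0,0,-13,0,0,0,8.5],[0,0,-15,0,0,0,8.5],[0,0,-16,0,0,0,8.5],[0,0,-16,0,0,0,8.5],[0,0,-16,0,0,0,8.5]]'
python3 - <<'E'
from h import *
w=r.get_image("wrist");t=r.get_image("top")
im=np.hstack([cv2.resize(w["image"],(400,300)),cv2.resize(t["image"][130:310,20:260],(400,300))]);cv2.imwrite("pics/w5.png",im[:,:,::-1])
step((0.6,-0.250,0.2),(.5,.866))
E
```

```text
clock: 22.65
eef_pos: [0.4353, 0.2635, 0.0392]
orientation: [-0.0, -0.704, 0.71, 0.0]
contact_force: [0.1, -0.2, 0.2]
width: 0.0848
grasp_force: 0.0
clock: 23.48
eef_pos: [0.4354, 0.2636, 0.1991]
orientation: [0.0, -0.704, 0.71, -0.0]
contact_force: [-0.4, -0.1, -1.0]
width: 0.0846
grasp_force: 0.0
shift cm [ 51.18 -16.93  -0.19]
turns [[-0.0, -0.003, 2.087], [0.002, -0.0, -1.055]]
at [0.4346 0.2631 0.1978] j [ 0.54  0.16 -0.32  1.09  0.   -1.02]
```

View pics/w5.png

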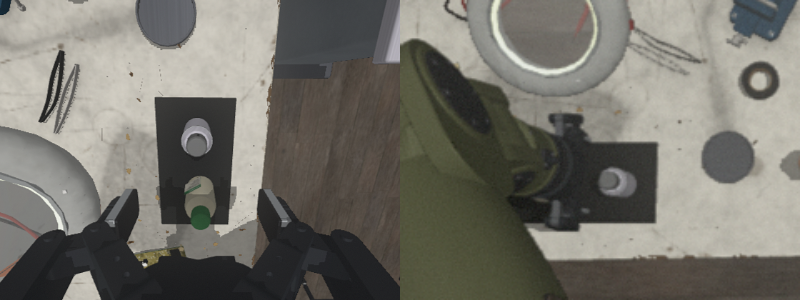

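Both stand upright on the mat: the can at wrist tile (197,138), the bottle at (200,200). Now the tin.

```bash
python3 -m pendant '[[1.5,-0.5,0,0,0,0.1,8.5],[4.5,-1.5,0,0,0,0.2,8.5],[7.5,-2.5,0,0,0,0.32,8.5],[10.5,-3.5,0,0,0,0.44,8.5],[13.5,-4.5,0,0,0,0.56,8.5],[16.5,-5.5,0,0,0,0.68,8.5],[19.5,-6.5,0,0,0,0.8,8.5],[22.5,-7.4,0,0,0,0.92,8.5],[25.5,-8.4,0,0,0,1.04,8.5],[28.5,-9.4,0,0,0,1.16,8.5]]'
python3 -c "
from h import *
step((0.6,-0.25,0.2),(.5,.866))"
```

```text
clock: 24.42
eef_pos: [0.5264, -0.0237, 0.1976]
orientation: [-0.001, -0.197, 0.98, 0.0]
contact_force: [-0.0, 0.4, 0.8]
width: 0.0847
grasp_force: 0.0
shift cm [  1.97 -23.71  -0.26]
turns [[0.0, -0.003, 0.921], [0.003, 0.0, -2.221]]
at [ 0.5264 -0.0237  0.1976] j [-0.05  0.2  -0.28  1.1   0.   -0.44]
```

```bash
python3 -m pendant '[[0.2,-2.9,0,0,0,0.11,8.5],[0.5,-5.8,0,0,0,0.22,8.5],[0.7,-8.7,0,0,0,0.33,8.5],[1,-11.6,0,0,0,0.44,8.5],[1.2,-14.5,0,0,0,0.55,8.5],[1.5,-17.4,0,0,0,0.66,8.5],[1.7,-20.3,1,0,0,0.77,8.5],[2,-22.5,3,0,0,0.86,8.5],[2,-23.7,5,0,0,0.92,8.5],[2,-23.7,6,0,0,0.92,8.5]]'
python3 - <<'E'
from h import *
step((0.6,-0.25,0.012),(.5,.866))
w=r.get_image("wrist");p,R=tool()
cv2.imwrite("pics/w6.png",w["image"][60:360,100:460,::-1])
for z in (.006,.016,.026): print(z,proj(w,[p[0],p[1],z]).round(1))
print([(round(d["confidence"],2),[int(x) for x in d["rect"]]) for d in r.masks_of("tin_mid",w)])
E
```

```text
clock: 25.25
eef_pos: [0.6003, -0.2499, 0.1346]
orientation: [-0.002, 0.258, 0.966, -0.0]
contact_force: [-0.9, 0.1, -0.9]
width: 0.085
grasp_force: 0.0
shift cm [-4.000e-02 -1.000e-02  1.226e+01]
turns [[-0.001, -0.005, 0.002], [0.007, -0.002, -3.139]]
at [ 0.6003 -0.2499  0.1346] j [-0.39  0.46 -0.06  1.06 -0.    0.13]
0.006 [277.9 197.9]
0.016 [277.9 200.8]
0.026 [278. 204.]
[(0.76, [276, 208, 57, 54])]
```

View pics/w6.png

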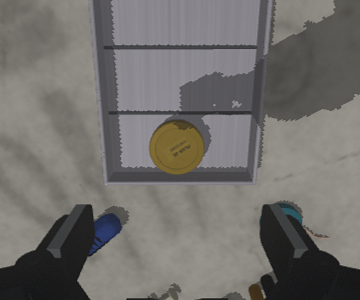

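The tin is at full (276,207) and the TCP projects to (278,204). I correct by a couple of mm and descend.

```bash
python3 -m pendant '[[-0.2,-0.15,1.5,0,0,0,7.5],[-0.25,-0.15,3.5,0,0,0,7.5],[-0.25,-0.15,5.5,0,0,0,7.5],[-0.25,-0.15,7.5,0,0,0,7.5],[-0.25,-0.15,9.5,0,0,0,7.5],[-0.25,-0.15,11,0,0,0,7.5],[-0.25,-0.15,12,0,0,0,7.5],[-0.25,-0.15,12.3,0,0,0,7.5],[-0.25,-0.15,12.3,0,0,0,7.5],[-0.25,-0.15,12.3,0,0,0,7.5]]' 25
python3 -c "
from h import *
r.get_image('wrist');step((0.6,-0.25,0.010),(.5,.866)); print(r.get_obs()['contact_force'])"
```

```text
clock: 26.18
eef_pos: [0.6039, -0.2505, 0.0174]
orientation: [0.001, 0.255, 0.967, -0.0]
contact_force: [0.7, -0.4, -0.0]
width: 0.0747
grasp_force: 0.0
shift cm [ 0.39 -0.15  0.77]
turns [[0.0, 0.002, 0.007], [-0.003, 0.0, -3.134]]
at [ 0.6041 -0.2507  0.0177] j [-0.39  0.56 -0.18  0.82  0.    0.12]
[-0.08899331  0.0537247   0.37119744]
```

```bash
python3 -m pendant '[[0,0,0.4,0,0,0,7.5],[0,0,0.8,0,0,0,7.5],[0,0,0.8,0,0,0,7.5],[0,0,0.8,0,0,0,4.5],[0,0,0.8,0,0,0,4.5],[0,0,0.8,0,0,0,4.5],[0,0,0.8,0,0,0,4.5],[0,0,0.8,0,0,0,4.5],[0,0,0.8,0,0,0,4.5],[0,0,0.8,0,0,0,4.5]]' 25
python3 -m pendant '[[0,0,0,0,0,0,4.5],[0,0,0,0,0,0,4.5],[0,0,-0.5,0,0,0,4.5],[0,0,-1.5,0,0,0,4.5],[0,0,-3,0,0,0,4.5],[0,0,-5,0,0,0,4.5],[0,0,-7,0,0,0,4.5],[0,0,-9,0,0,0,4.5],[0,0,-10,0,0,0,4.5],[0,0,-10,0,0,0,4.5]]'
python3 - <<'E'
from h import *
w=r.get_image("wrist");cv2.imwrite("pics/w7.png",w["image"][100:400,100:460,::-1])
step((0.477,0.094,0.15),(.5,.866)); step(None,(1,0))
E
```

```text
clock: 27.07
eef_pos: [0.6033, -0.2507, 0.0086]
orientation: [0.0, 0.256, 0.967, -0.0]
contact_force: [-1.4, -0.7, 3.2]
width: 0.0497
grasp_force: 26.1
clock: 27.9
eef_pos: [0.6052, -0.2513, 0.1116]
orientation: [0.003, 0.256, 0.967, -0.0]
contact_force: [0.4, 0.0, 0.2]
width: 0.0498
grasp_force: 26.1
shift cm [28.09 23.71 -4.1 ]
turns [[0.0, 0.003, 0.007], [-0.004, 0.001, -3.135]]
at [ 0.6042 -0.2509  0.1097] j [-0.39  0.48 -0.09  1.    0.    0.12]
turns [[0.002, 0.002, 1.054], [-0.003, 0.002, -2.088]]
at [ 0.6042 -0.2509  0.1097] j [-0.39  0.48 -0.09  1.    0.    0.12]
```

View pics/w7.png

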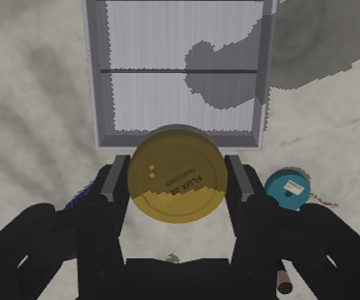

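```bash
python3 -m pendant '[[0,0,-2,0,0,0,4.5],[1,1,-4,0,0,0,4.5],[3,2.5,-5,0,0,0,4.5],[5.5,4.6,-5,0,0,0,4.5],[8,6.7,-5,0,0,0,4.5],[10.5,8.8,-5,0,0,0,4.5],[13,10.9,-5,0,0,0,4.5],[15.5,13,-5,0,0,0,4.5],[18,15.1,-5,0,0,0,4.5],[20.5,17.2,-5,0,0,0,4.5]]'
python3 -m pendant '[[2,1.7,0,0,0,0,4.5],[4,3.4,0,0,0,0,4.5],[6,5.1,0,0,0,0,4.5],[7.2,6.2,0,0,0,0,4.5],[7.6,6.5,0.5,0,0,0,4.5],[7.6,6.5,2,0,0,0,4.5],[7.6,6.5,4,0,0,0,4.5],[7.6,6.5,5.5,0,0,0,4.5],[7.6,6.5,6,0,0,0,4.5],[7.6,6.5,6,0,0,0,4.5]]'
python3 - <<'E'
from h import *
w=r.get_image("wrist")
d=r.masks_of("dish",w); print([(round(x["confidence"],2),x["rect"]) for x in d])
cv2.imwrite("pics/w8.png",w["image"][100:400,100:460,::-1])
step((0.477,0.094,0.010),(.5,.866)); p,_=tool(); print(proj(w,[.477,.094,.008]),proj(w,[p[0],p[1],.008]))
E
```

```text
clock: 28.78
eef_pos: [0.5081, 0.0016, 0.1568]
orientation: [-0.001, 0.256, 0.967, -0.0]
contact_force: [-0.0, 0.2, -1.2]
width: 0.0495
grasp_force: 26.2
clock: 29.62
eef_pos: [0.4742, 0.0935, 0.0961]
orientation: [-0.002, 0.256, 0.967, -0.001]
contact_force: [-0.4, -1.1, -0.7]
width: 0.05
grasp_force: 26.2
[(0.93, [280.2, 207.3, 101.5, 80.7])]
shift cm [-0.09  0.07  8.82]
turns [[-0.001, -0.0, 0.006], [0.001, -0.001, -3.135]]
at [0.476  0.0939 0.0982] j [ 0.19  0.2  -0.52  0.85 -0.    0.71]
[279.24813772 216.00409415] [278.5395276  215.04871559]
```

View pics/w8.png

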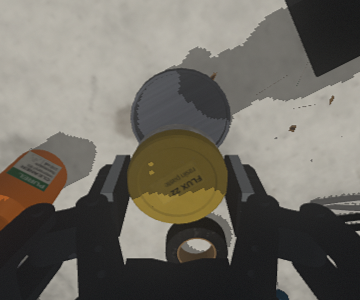

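The tin is held level and the dish's centre (~281,214) agrees with the projected target (279,216). I lower it.

```bash
python3 -m pendant '[[0,0.1,1,0,0,0,4.5],[0,0.15,2.5,0,0,0,4.5],[0,0.15,4,0,0,0,4.5],[0,0.15,5.5,0,0,0,4.5],[0,0.15,6.8,0,0,0,4.5],[0,0.15,7.6,0,0,0,4.5],[0,0.15,8,0,0,0,4.5],[0,0.15,8.3,0,0,0,4.5],[0,0.15,8.4,0,0,0,4.5],[0,0.15,8.4,0,0,0,4.5]]'
python3 -c "
from h import *
r.get_image('wrist');step((0.477,0.094,0.010)); print(r.get_obs()['contact_force'])"
```

```text
clock: 30.55
eef_pos: [0.4772, 0.0957, 0.0146]
orientation: [0.0, 0.256, 0.967, 0.0]
contact_force: [-0.1, -0.8, -0.0]
width: 0.0496
grasp_force: 26.2
shift cm [-0.06 -0.16  0.48]
at [0.4773 0.0957 0.0148] j [ 0.2   0.31 -0.61  0.66 -0.    0.71]
[0.31478514 0.17390184 0.42226727]
```

```bash
python3 -m pendant '[[0,0,0.1,0,0,0,4.5],[0,0,0.2,0,0,0,4.5],[0,0,0.3,0,0,0,4.5],[0,0,0.4,0,0,0,4.5],[0,0,0.5,0,0,0,4.5],[0,0,0.55,0,0,0,4.5],[0,0,0.55,0,0,0,4.5],[0,0,0.55,0,0,0,4.5],[0,0,0.55,0,0,0,4.5],[0,0,0.55,0,0,0,4.5]]'
```

```text
clock: 31.43
eef_pos: [0.4768, 0.0956, 0.0088]
orientation: [0.0, 0.256, 0.967, 0.0]
contact_force: [0.1, -0.3, -1.0]
width: 0.0497
grasp_force: 26.2
```

```bash
python3 -m pendant '[[0,0,0,0,0,0,5.0],[0,0,0,0,0,0,5.4],[0,0,0,0,0,0,5.8],[0,0,-0.3,0,0,0,6.2],[0,0,-0.6,0,0,0,7],[0,0,-1,0,0,0,8],[0,0,-2,0,0,0,8.5],[0,0,-3.5,0,0,0,8.5],[0,0,-5.5,0,0,0,8.5],[0,0,-7.5,0,0,0,8.5]]'
python3 -m pendant '[[0,0,-2,0,0,0,8.5],[0,0,-4,0,0,0,8.5],[0,0,-6,0,0,0,8.5],[0,0,-8,0,0,0,8.5],[0,0,-10,0,0,0,8.5],[0,0,-11,0,0,0,8.5],[0,0,-11,0,0,0,8.5],[0,0,-11,0,0,0,8.5],[0,0,-11,0,0,0,8.5],[0,0,-11,0,0,0,8.5]]'
python3 - <<'E'
from h import *
w=r.get_image("wrist")
cv2.imwrite("pics/w9.png",w["image"][40:400,:,::-1])
for k in("tin_mid","dish"): print([(round(x["confidence"],2),x["rect"]) for x in r.masks_of(k,w)])
print(proj(w,[.4768,.0956,.025]))
step((0.4354,0.2636,0.2),(1,0))
E
```

```text
clock: 32.27
eef_pos: [0.4764, 0.0955, 0.0851]
orientation: [-0.0, 0.256, 0.967, -0.0]
contact_force: [0.9, -0.8, -0.1]
width: 0.085
grasp_force: 0.0
clock: 33.1
eef_pos: [0.4758, 0.0954, 0.1925]
orientation: [-0.001, 0.256, 0.967, -0.001]
contact_force: [-0.1, -0.7, -0.3]
width: 0.0848
grasp_force: 0.0
[(0.81, [277.1, 191.3, 54.5, 46.7])]
[(0.88, [279.7, 188.2, 72.4, 71.9])]
[277.55925656 190.27941062]
shift cm [11.85 12.6  -0.72]
turns [[-0.002, -0.001, 1.054], [0.001, -0.002, -2.088]]
at [0.4761 0.0955 0.1928] j [ 0.2   0.12 -0.38  1.07 -0.    0.71]
```

View pics/w9.png

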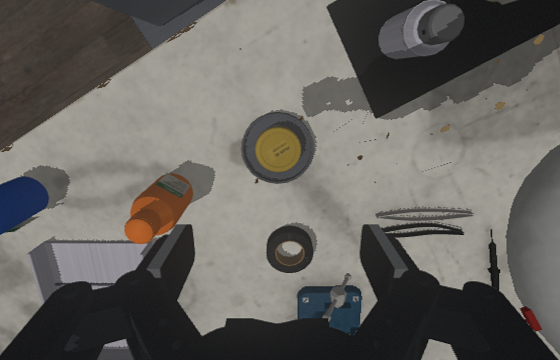

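The tin lies flat and centred in the dish (view 278,150 against dish 278,148), let go. Now the can back: fetch it from the mat.

```bash
python3 -m pendant '[[0.6,0.6,0,0,0,-0.12,8.5],[1.2,1.3,0,0,0,-0.24,8.5],[2,2,0,0,0,-0.36,8.5],[2.7,2.8,0,0,0,-0.48,8.5],[3.4,3.6,0,0,0,-0.6,8.5],[4.1,4.4,0,0,0,-0.72,8.5],[4.8,5.1,0,0,0,-0.84,8.5],[5.5,5.8,0,0,0,-0.96,8.5],[6.2,6.6,0,0,0,-1.08,8.5],[6.9,7.3,0,0,0,-1.2,8.5]]'
python3 -c "
from h import *
step((0.4354,0.2636,0.2),(1,0))"
```

```text
clock: 34.08
eef_pos: [0.4525, 0.1936, 0.1933]
orientation: [-0.0, -0.338, 0.941, 0.0]
contact_force: [0.6, 0.3, -0.9]
width: 0.0848
grasp_force: 0.0
shift cm [-3.13  6.49 -0.67]
turns [[-0.001, -0.001, 2.26], [0.001, -0.001, -0.882]]
at [0.4525 0.1936 0.1933] j [ 0.4   0.13 -0.36  1.07  0.   -0.28]
```

```bash
python3 -m pendant '[[-0.4,0.8,0,0,0,-0.11,8.5],[-0.8,1.6,0,0,0,-0.22,8.5],[-1.2,2.4,0,0,0,-0.33,8.5],[-1.6,3.2,0,0,0,-0.44,8.5],[-2,4.1,0,0,0,-0.55,8.5],[-2.4,4.9,0,0,0,-0.66,8.5],[-2.8,5.7,0,0,0,-0.77,8.5],[-3.1,6.4,0,0,0,-0.88,8.5],[-3.1,6.5,0,0,0,-0.88,8.5],[-3.1,6.5,0,0,0,-0.88,8.5]]'
python3 - <<'E'
from h import *
w=r.get_image("wrist");p,_=tool()
print([(round(x["confidence"],2),x["rect"]) for x in r.masks_of("can_mid",w)],proj(w,[p[0],p[1],.099]),proj(w,[p[0],p[1],.052]))
step((0.4354,0.2636,0.0392),(1,0))
E
```

```text
clock: 34.92
eef_pos: [0.4355, 0.2632, 0.1933]
orientation: [-0.0, -0.704, 0.711, 0.0]
contact_force: [-0.3, -0.3, 0.2]
width: 0.0851
grasp_force: 0.0
[(0.96, [275.4, 192.8, 43.0, 59.4])] [276.90017277 210.80726295] [276.85667885 195.8549016 ]
shift cm [-0.09  0.03 15.43]
turns [[-0.001, -0.001, 3.131], [0.0, -0.001, -0.01]]
at [0.4357 0.2628 0.1935] j [ 0.54  0.16 -0.33  1.08 -0.   -1.02]
```

```bash
python3 -m pendant '[[0,0,3,0,0,0,8.5],[0,0,6,0,0,0,8.5],[0,0,9,0,0,0,8.5],[0,0,12,0,0,0,8.5],[0,0,14,0,0,0,8.5],[0,0,15,0,0,0,8.5],[0,0,15.4,0,0,0,8.5],[0,0,15.4,0,0,0,8.5],[0,0,15.4,0,0,0,3.5],[0,0,15.4,0,0,0,3.5]]' 35
python3 -m pendant '[[0,0,0,0,0,0,3.5],[0,0,0,0,0,0,3.5],[0,0,0,0,0,0,3.5],[0,0,0,0,0,0,3.5],[0,0,0,0,0,0,3.5],[0,0,0,0,0,0,3.5],[0,0,0,0,0,0,3.5],[0,0,0,0,0,0,3.5],[0,0,0,0,0,0,3.5],[0,0,0,0,0,0,3.5]]'
python3 -m pendant '[[0,0,-0.5,0,0,0,3.5],[0,0,-2,0,0,0,3.5],[0,0,-4,0,0,0,3.5],[0,0,-6,0,0,0,3.5],[0,0,-8,0,0,0,3.5],[0,0,-10.5,0,0,0,3.5],[0,0,-13,0,0,0,3.5],[0,0,-15,0,0,0,3.5],[0,0,-16,0,0,0,3.5],[0,0,-16,0,0,0,3.5]]'
python3 -c "
from h import *
step((0.505,-0.1904,0.2),(.5,.866))"
```

```text
clock: 35.85
eef_pos: [0.4371, 0.2638, 0.0413]
orientation: [0.001, -0.704, 0.71, -0.0]
contact_force: [0.4, 1.2, 1.5]
width: 0.0638
grasp_force: 0.0
clock: 36.68
eef_pos: [0.4368, 0.2637, 0.0411]
orientation: [0.001, -0.704, 0.71, -0.0]
contact_force: [-1.0, 0.7, 5.1]
width: 0.0408
grasp_force: 34.7
clock: 37.52
eef_pos: [0.4372, 0.264, 0.2024]
orientation: [0.002, -0.704, 0.71, -0.001]
contact_force: [0.5, 0.6, -0.6]
width: 0.0407
grasp_force: 35.7
shift cm [45.38 -7.13  0.16]
turns [[0.0, 0.005, 2.087], [-0.005, 0.0, -1.055]]
at [0.4372 0.264  0.2024] j [ 0.54  0.16 -0.31  1.1   0.   -1.02]
```

```bash
python3 -m pendant '[[1.2,-0.2,0,0,0,0.06,3.5],[3.5,-0.5,0,0,0,0.16,3.5],[6,-0.9,0,0,0,0.28,3.5],[8.5,-1.3,0,0,0,0.4,3.5],[11,-1.7,0,0,0,0.52,3.5],[13.5,-2.1,0,0,0,0.64,3.5],[16,-2.5,0,0,0,0.76,3.5],[18.5,-2.9,0,0,0,0.88,3.5],[21,-3.3,0,0,0,1.0,3.5],[24,-3.8,0,0,0,1.12,3.5]]'
python3 -c "
from h import *
step((0.505,-0.1904,0.2),(.5,.866))"
```

```text
clock: 38.35
eef_pos: [0.4709, 0.0221, 0.1982]
orientation: [-0.001, -0.217, 0.976, 0.0]
contact_force: [-0.0, 0.3, -1.4]
width: 0.0406
grasp_force: 35.7
shift cm [  5.93 -20.69  -0.19]
turns [[0.0, -0.002, 0.962], [0.003, 0.0, -2.18]]
at [0.4709 0.0221 0.1982] j [ 0.05  0.09 -0.4   1.08  0.   -0.39]
```

```bash
python3 -m pendant '[[0.7,-2.3,0,0,0,0.11,3.5],[1.3,-4.6,0,0,0,0.22,3.5],[2,-6.9,0,0,0,0.33,3.5],[2.7,-9.2,0,0,0,0.44,3.5],[3.3,-11.5,0,0,0,0.55,3.5],[4,-13.8,0,0,0,0.66,3.5],[4.6,-16.1,0,0,0,0.77,3.5],[5.3,-18.5,0,0,0,0.88,3.5],[5.9,-20.7,0,0,0,0.96,3.5],[5.9,-20.7,0,0,0,0.96,3.5]]'
python3 -m pendant '[[0,0,2,0,0,0,3.5],[0,0,4.5,0,0,0,3.5],[0,0,7,0,0,0,3.5],[0,0,9.5,0,0,0,3.5],[0,0,11.5,0,0,0,3.5],[0,0,13,0,0,0,3.5],[0,0,14.3,0,0,0,3.5],[0,0,14.8,0,0,0,3.5],[0,0,15,0,0,0,3.5],[0,0,15,0,0,0,3.5]]'
python3 - <<'E'
from h import *
r.get_image('wrist');step((0.505,-0.1904,0.043),(.5,.866))
E
```

```text
clock: 39.18
eef_pos: [0.5073, -0.1927, 0.198]
orientation: [-0.001, 0.259, 0.966, -0.001]
contact_force: [-0.7, -0.2, -1.0]
width: 0.0403
grasp_force: 35.8
clock: 40.02
eef_pos: [0.5068, -0.1889, 0.0491]
orientation: [-0.001, 0.255, 0.967, 0.0]
contact_force: [0.8, -0.3, -0.2]
width: 0.041
grasp_force: 35.8
shift cm [ 0.16 -0.23  0.69]
turns [[0.0, -0.0, 0.007], [0.0, 0.0, -3.134]]
at [ 0.5075 -0.1892  0.0499] j [-0.36  0.35 -0.44  0.78  0.    0.16]
```

```bash
python3 -m pendant '[[0.1,0,0.1,0,0,0,3.5],[0.2,-0.1,0.2,0,0,0,3.5],[0.2,-0.1,0.3,0,0,0,3.5],[0.2,-0.1,0.4,0,0,0,3.5],[0.2,-0.1,0.5,0,0,0,3.5],[0.2,-0.1,0.6,0,0,0,3.5],[0.2,-0.1,0.65,0,0,0,3.5],[0.2,-0.1,0.65,0,0,0,3.5],[0.2,-0.1,0.65,0,0,0,3.5],[0.2,-0.1,0.65,0,0,0,3.5]]'
```

```text
clock: 40.9
eef_pos: [0.5053, -0.1893, 0.0433]
orientation: [-0.0, 0.256, 0.967, -0.0]
contact_force: [-0.9, -0.9, -0.3]
width: 0.0407
grasp_force: 35.9
```

```bash
python3 -m pendant '[[0,0,0.05,0,0,0,3.5],[0,0,0.1,0,0,0,3.5],[0,0,0.15,0,0,0,3.5],[0,0,0.15,0,0,0,3.5],[0,0,0.15,0,0,0,3.5],[0,0,0.15,0,0,0,3.5],[0,0,0.15,0,0,0,3.5],[0,0,0.15,0,0,0,3.5],[0,0,0.15,0,0,0,3.5],[0,0,0.15,0,0,0,3.5]]'
```

```text
clock: 41.73
eef_pos: [0.5055, -0.1895, 0.0431]
orientation: [0.0, 0.256, 0.967, -0.0]
contact_force: [-3.7, 1.0, 10.7]
width: 0.041
grasp_force: 37.0
```

Firm contact (10.7 N). I release, lift and check.

```bash
python3 -m pendant '[[0,0,-0.05,0,0,0,3.5],[0,0,-0.05,0,0,0,4.2],[0,0,-0.05,0,0,0,5],[0,0,-0.05,0,0,0,7],[0,0,-0.05,0,0,0,8.5],[0,0,-0.05,0,0,0,8.5],[0,0,-0.05,0,0,0,8.5],[0,0,-0.05,0,0,0,8.5],[0,0,-1,0,0,0,8.5],[0,0,-3,0,0,0,8.5]]'
python3 -m pendant '[[0,0,-3,0,0,0,8.5],[0,0,-6,0,0,0,8.5],[0,0,-9,0,0,0,8.5],[0,0,-12,0,0,0,8.5],[0,0,-12.5,0,0,0,8.5],[0,0,-12.5,0,0,0,8.5],[0,0,-12.5,0,0,0,8.5],[0,0,-12.5,0,0,0,8.5],[0,0,-12.5,0,0,0,8.5],[0,0,-12.5,0,0,0,8.5]]'
python3 - <<'E'
from h import *
w=r.get_image("wrist");p,_=tool()
print([(round(x["confidence"],2),x["rect"]) for x in r.masks_of("can_mid",w)],proj(w,[p[0],p[1],.101]),proj(w,[p[0],p[1],.0535]))
step((0.4335,0.3627,0.2),(1,0))
E
```

```text
clock: 42.57
eef_pos: [0.5032, -0.1886, 0.0704]
orientation: [-0.002, 0.256, 0.967, 0.0]
contact_force: [-0.3, -0.2, -0.1]
width: 0.0852
grasp_force: 0.0
clock: 43.4
eef_pos: [0.5043, -0.189, 0.1953]
orientation: [-0.001, 0.256, 0.967, 0.0]
contact_force: [0.0, 0.3, -0.2]
width: 0.0852
grasp_force: 0.0
[(0.81, [277.0, 194.4, 44.8, 59.8])] [276.76824578 211.24602878] [276.80281107 196.207221  ]
shift cm [33.45 44.45 -0.37]
turns [[-0.001, -0.002, 1.054], [0.002, -0.001, -2.088]]
at [ 0.5047 -0.1891  0.1958] j [-0.36  0.22 -0.25  1.1   0.    0.16]
```

The can stands directly under the gripper at its spot. Now the bottle.

```bash
python3 -m pendant '[[1,1.2,0,0,0,-0.08,8.5],[2.8,3.6,0,0,0,-0.2,8.5],[4.6,6,0,0,0,-0.32,8.5],[6.4,8.4,0,0,0,-0.44,8.5],[8.2,10.8,0,0,0,-0.56,8.5],[10,13.2,0,0,0,-0.68,8.5],[11.8,15.6,0,0,0,-0.8,8.5],[13.6,18,0,0,0,-0.92,8.5],[15.4,20.4,0,0,0,-1.04,8.5],[17.2,22.8,0,0,0,-1.16,8.5]]'
python3 -c "
from h import *
step((0.4335,0.3627,0.2),(1,0))"
```

```text
clock: 44.33
eef_pos: [0.4678, 0.0953, 0.1965]
orientation: [-0.0, -0.319, 0.948, 0.0]
contact_force: [0.6, -0.2, -0.6]
width: 0.0849
grasp_force: 0.0
shift cm [-13.43  23.38  -0.35]
turns [[-0.0, -0.0, 2.22], [0.0, -0.0, -0.922]]
at [0.4678 0.0953 0.1965] j [ 0.2   0.1  -0.39  1.08 -0.   -0.45]
```

```bash
python3 -m pendant '[[-1.5,2.6,0,0,0,-0.11,8.5],[-3,5.2,0,0,0,-0.22,8.5],[-4.5,7.8,0,0,0,-0.33,8.5],[-6,10.4,0,0,0,-0.44,8.5],[-7.5,13,0,0,0,-0.55,8.5],[-9,15.6,0,0,0,-0.66,8.5],[-10.5,18.2,0,0,0,-0.77,8.5],[-12,20.8,0,0,0,-0.86,8.5],[-13.4,23.4,0,0,0,-0.92,8.5],[-13.4,23.4,0,0,0,-0.92,8.5]]'
python3 - <<'E'
from h import *
w=r.get_image("wrist");p,_=tool()
print([(round(x["confidence"],2),x["rect"]) for x in r.masks_of("bottle_mid",w)],proj(w,[p[0],p[1],.104]),proj(w,[p[0],p[1],.052]))
step((0.4335,0.3627,0.0375),(1,0))
E
```

```text
clock: 45.17
eef_pos: [0.4344, 0.3661, 0.1962]
orientation: [0.001, -0.707, 0.707, 0.001]
contact_force: [0.3, 0.7, -0.3]
width: 0.0851
grasp_force: 0.0
[(0.76, [277.6, 197.8, 49.8, 62.3])] [276.91629911 208.94305555] [276.87717218 192.68191065]
shift cm [-0.07  0.11 15.86]
turns [[-0.002, -0.001, 3.135], [0.001, -0.001, -0.006]]
at [0.4347 0.3621 0.1961] j [ 0.69  0.27 -0.19  1.11 -0.   -0.87]
```

```bash
python3 -m pendant '[[0,0,3,0,0,0,8.5],[0,0,6,0,0,0,8.5],[0,0,9,0,0,0,8.5],[0,0,12,0,0,0,8.5],[0,0,14,0,0,0,8.5],[0,0,15.2,0,0,0,8.5],[0,0,15.7,0,0,0,8.5],[0,0,15.7,0,0,0,8.5],[0,0,15.7,0,0,0,4],[0,0,15.7,0,0,0,4]]' 40
python3 -m pendant '[[0,0,0,0,0,0,4],[0,0,0,0,0,0,4],[0,0,0,0,0,0,4],[0,0,0,0,0,0,4],[0,0,0,0,0,0,4],[0,0,0,0,0,0,4],[0,0,0,0,0,0,4],[0,0,0,0,0,0,4],[0,0,0,0,0,0,4],[0,0,0,0,0,0,4]]'
python3 -m pendant '[[0,0,-0.5,0,0,0,4],[0,0,-2,0,0,0,4],[0,0,-4,0,0,0,4],[0,0,-6,0,0,0,4],[0,0,-8,0,0,0,4],[0,0,-10.5,0,0,0,4],[0,0,-13,0,0,0,4],[0,0,-15,0,0,0,4],[0,0,-16,0,0,0,4],[0,0,-16,0,0,0,4]]'
python3 -c "
from h import *
step((0.5455,-0.223,0.2),(.5,.866))"
```

```text
clock: 46.1
eef_pos: [0.4362, 0.3617, 0.041]
orientation: [0.001, -0.704, 0.71, -0.0]
contact_force: [0.4, 0.4, 0.1]
width: 0.0636
grasp_force: 0.0
clock: 46.93
eef_pos: [0.4357, 0.3622, 0.0414]
orientation: [0.001, -0.704, 0.71, 0.0]
contact_force: [-1.8, -1.2, 5.5]
width: 0.0465
grasp_force: 40.1
clock: 47.77
eef_pos: [0.4365, 0.3626, 0.2027]
orientation: [0.002, -0.704, 0.71, -0.0]
contact_force: [-1.2, 0.5, -1.8]
width: 0.0466
grasp_force: 41.4
shift cm [ 58.47 -11.34   0.13]
turns [[0.001, 0.006, 2.087], [-0.005, 0.001, -1.055]]
at [0.4365 0.3626 0.2027] j [ 0.69  0.26 -0.18  1.12 -0.   -0.87]
```

```bash
python3 -m pendant '[[1.5,-0.3,0,0,0,0.06,4],[4.5,-0.9,0,0,0,0.16,4],[7.5,-1.5,0,0,0,0.28,4],[10.5,-2,0,0,0,0.4,4],[13.5,-2.6,0,0,0,0.52,4],[16.5,-3.2,0,0,0,0.64,4],[19.5,-3.8,0,0,0,0.76,4],[22.5,-4.4,0,0,0,0.88,4],[25.5,-4.9,0,0,0,1.0,4],[28.5,-5.5,0,0,0,1.12,4]]'
python3 -c "
from h import *
step((0.5455,-0.223,0.2),(.5,.866))"
```

```text
clock: 48.6
eef_pos: [0.487, 0.0745, 0.1982]
orientation: [-0.001, -0.217, 0.976, 0.0]
contact_force: [1.0, -0.1, -1.4]
width: 0.0469
grasp_force: 41.4
shift cm [  7.3  -29.42  -0.18]
turns [[-0.001, -0.002, 0.961], [0.003, -0.001, -2.181]]
at [0.487  0.0745 0.1982] j [ 0.15  0.13 -0.35  1.09 -0.   -0.29]
```

```bash
python3 -m pendant '[[0.8,-3.3,0,0,0,0.11,4],[1.6,-6.6,0,0,0,0.22,4],[2.5,-9.9,0,0,0,0.33,4],[3.3,-13.2,0,0,0,0.44,4],[4.1,-16.5,0,0,0,0.55,4],[4.9,-19.8,0,0,0,0.66,4],[5.7,-23.1,0,0,0,0.77,4],[6.5,-26.4,0,0,0,0.88,4],[7.2,-29,0,0,0,0.96,4],[7.3,-29.4,0,0,0,0.96,4]]'
python3 -m pendant '[[0,0,0,0,0,0,4],[0,0,0,0,0,0,4],[0,0,0,0,0,0,4],[0,0,0,0,0,0,4],[0,0,0,0,0,0,4],[0,0,0,0,0,0,4],[0,0,0,0,0,0,4],[0,0,0,0,0,0,4],[0,0,0,0,0,0,4],[0,0,0,0,0,0,4]]'
python3 -c "
from h import *
step((0.5455,-0.223,0.0434),(.5,.866))"
```

```text
clock: 49.43
eef_pos: [0.548, -0.2249, 0.1977]
orientation: [-0.001, 0.259, 0.966, -0.001]
contact_force: [0.6, 0.5, -1.5]
width: 0.0469
grasp_force: 41.4
clock: 50.27
eef_pos: [0.5483, -0.2207, 0.1999]
orientation: [0.0, 0.255, 0.967, 0.0]
contact_force: [-0.4, -0.5, -2.1]
width: 0.0467
grasp_force: 41.4
shift cm [ 0.13 -0.33 15.65]
turns [[0.0, 0.0, 0.007], [-0.0, 0.0, -3.135]]
at [ 0.5483 -0.2207  0.1999] j [-0.38  0.31 -0.12  1.14  0.    0.13]
```

```bash
python3 -m pendant '[[0.1,-0.2,2,0,0,0,4],[0.1,-0.3,4,0,0,0,4],[0.1,-0.3,6.5,0,0,0,4],[0.1,-0.3,9,0,0,0,4],[0.1,-0.3,11,0,0,0,4],[0.1,-0.3,13,0,0,0,4],[0.1,-0.3,14.3,0,0,0,4],[0.1,-0.3,14.8,0,0,0,4],[0.1,-0.3,15,0,0,0,4],[0.1,-0.3,15,0,0,0,4]]'
python3 -c "
from h import *
r.get_image('wrist');step((0.5455,-0.223,0.0434),(.5,.866))"
```

```text
clock: 51.1
eef_pos: [0.5459, -0.223, 0.0499]
orientation: [-0.0, 0.256, 0.967, -0.0]
contact_force: [0.0, -0.9, -2.1]
width: 0.0464
grasp_force: 41.4
shift cm [ 0.09 -0.03  0.71]
turns [[0.0, 0.001, 0.007], [-0.002, 0.0, -3.135]]
at [ 0.5464 -0.2232  0.0505] j [-0.39  0.43 -0.32  0.82 -0.    0.13]
```

```bash
python3 -m pendant '[[0,0,0.15,0,0,0,4],[0,0,0.3,0,0,0,4],[0,0,0.4,0,0,0,4],[0,0,0.5,0,0,0,4],[0,0,0.6,0,0,0,4],[0,0,0.7,0,0,0,4],[0,0,0.75,0,0,0,4],[0,0,0.75,0,0,0,4],[0,0,0.75,0,0,0,4],[0,0,0.75,0,0,0,4]]'
```

```text
clock: 51.98
eef_pos: [0.5463, -0.2231, 0.0434]
orientation: [0.001, 0.256, 0.967, -0.0]
contact_force: [-2.3, 2.0, 6.6]
width: 0.0464
grasp_force: 41.9
```

Contact at 6.6 N. I release and lift clear.

```bash
python3 -m pendant '[[0,0,-0.05,0,0,0,4.5],[0,0,-0.05,0,0,0,5],[0,0,-0.05,0,0,0,6],[0,0,-0.05,0,0,0,7.5],[0,0,-0.05,0,0,0,8.5],[0,0,-0.05,0,0,0,8.5],[0,0,-0.05,0,0,0,8.5],[0,0,-0.05,0,0,0,8.5],[0,0,-1,0,0,0,8.5],[0,0,-3,0,0,0,8.5]]'
python3 -m pendant '[[0,0,-3,0,0,0,8.5],[0,0,-6,0,0,0,8.5],[0,0,-9,0,0,0,8.5],[1,0,-12,0,0,0,8.5],[2.5,0,-15,0,0,0,8.5],[4,0,-18,0,0,0,8.5],[5.2,0,-21,0,0,0,8.5],[5.2,0,-22.5,0,0,0,8.5],[5.2,0,-22.5,0,0,0,8.5],[5.2,0,-22.5,0,0,0,8.5]]'
python3 - <<'E'
from h import *
V=load("v1.npz")["w"]
w=r.get_image("wrist");t=r.get_image("top");step((0.5009,-0.2109,.2991))
for k in ("bottle_mid","can_mid"):
  d=[x["rect"] for x in r.masks_of(k,w)]; print(k,np.round(d,1).tolist())
for n,q in (("can",[.503,-.19,.101]),("bottle",[.5455,-.223,.106])): print(n,proj(w,q),proj(V,q))
im=np.hstack([cv2.resize(w["image"][130:300,200:380],(400,378)),cv2.resize(V["image"][130:300,200:380],(400,378))]);cv2.imwrite("pics/w10.png",im[:,:,::-1])
E
```

```text
clock: 52.82
eef_pos: [0.5438, -0.2221, 0.0707]
orientation: [-0.002, 0.256, 0.967, 0.0]
contact_force: [0.0, -0.9, 0.4]
width: 0.0848
grasp_force: 0.0
clock: 53.65
eef_pos: [0.5012, -0.1974, 0.2989]
orientation: [0.002, 0.256, 0.967, -0.0]
contact_force: [-0.2, 0.9, -0.3]
width: 0.0853
grasp_force: 0.0
shift cm [-0.74 -1.17 -0.26]
at [ 0.5003 -0.1971  0.2965] j [-0.38  0.18 -0.07  1.32 -0.    0.14]
bottle_mid [[278.6, 214.6, 36.6, 48.1], [224.0, 90.5, 44.0, 45.9]]
can_mid [[284.4, 169.9, 29.8, 38.3]]
can [282.83388824 180.71171334] [292.77804161 175.75475636]
bottle [276.37131461 223.84248127] [286.25759728 219.31525622]
```

View pics/w10.png

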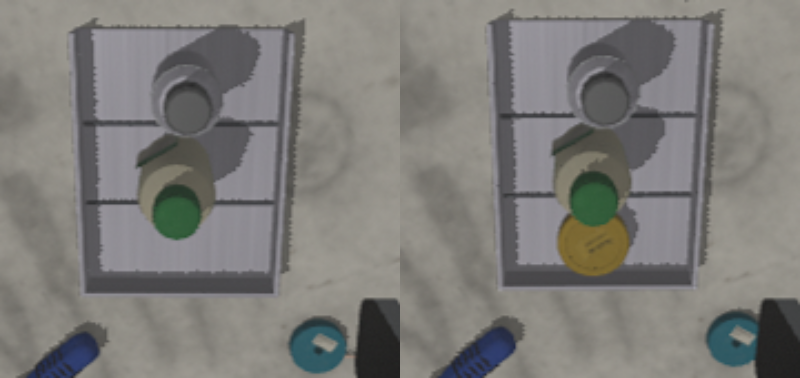

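Left is now, right is the start. The can (187,107) and the bottle (177,212) stand upright at the same places relative to the ribs, within about 3 mm, and the tin's bay is empty. I hand it in.

```bash
python3 -c "
from cell import r
print(r.job_done())"
```

```text
the job is handed in; nothing more can be done
None
```

I handed the job in after about 54 s of robot time: by the last camera views the tin lies flat in the dish, and the bottle and spray can stand upright in the rack within about 3 mm of where they stood; no verdict came back.

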